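Clamp a sample cylinder against its sprung seal

TASK

Clamp the sample cylinder that lies in the saddles of the aluminium stand onto its sprung seal: turn the black clamp knob to free the carriage, slide the carriage along its rail until its push disc has pressed the cylinder against the seal pad and the pad well in (about three quarters of its travel, or right to its stop), and, still holding it there, turn the knob tight so that everything stays pressed when you let go. Leave the cylinder lying in its saddles and leave the other things alone.

Things in the scene. Friction and masses are not known exactly. Their poses are not given: they have to be found in the camera images.
- stand: fixed stand: aluminium base plate 180 x 400 x 8 mm flat on the bench, origin at the centre of its underside. Along its y axis: carriage on a steel rail (-y end), two V saddles with the cylinder (y = 75 and 108 mm), end block 92 mm high with the seal pad (+y end; the small round valve handle on top, up to 116 mm, is fixed). Push axis: x = 0, z = 55 mm
- carriage (a joint): the carriage's position c along the stand's +y (m): 0 far from the seal, 0.134 near. Dark steel block 60 x 60 mm, top at 70 mm, with a 45 mm push rod and 32 mm disc. Block centre and knob axis at stand y = -0.155 + c, disc face at -0.080 + c. Slides with 1.5 N when free, cannot be slid by hand when clamped. With disc, cylinder and pad in contact, c = 0.120 + seal_pad
- disc_face (a point): centre of the push disc's face, on the push axis
- clamp_knob (a joint): angle of the clamp knob (rad): 0 at its loose stop, 1.4 at its tight stop; grows clockwise seen from above, so counter-clockwise frees it. Fully free below 0.6, bites from about 0.8, firmly locked above 1.1; starts locked. Turning takes up to about 0.25 N m; it stays where left
- knob_grip (a point): on the knob's upright axis, mid-height of the grip, 98 mm above the bench. The knob is a black bar with upright sides, 46 mm long, 14 mm wide, 26 mm tall (85 to 111 mm above the bench), on a stem on the carriage. This frame turns with it, x along the bar. At knob value 0 the bar lies along the stand's x axis (across the rail); at value a it is turned by -a about z from there
- seal_pad (a joint): how far the seal pad is pushed in, in m: 0 fully out, 0.012 at its stop, along the stand's +y axis. Spring: 4 N to start, 10 N at the stop
- seal_pad_face (a point): centre of the face of the seal pad, a black rubber disc of 36 mm diameter, on the push axis; at stand y = 0.150 when fully out
- cylinder: loose bare steel sample cylinder, 50 mm diameter, 110 mm long over the 24 mm bosses on its two ends, about 0.3 kg; lies in the V saddles along the stand's y axis, 5 to 20 mm short of the seal pad at the start; origin at its middle, on its axis; its y axis is along it
- spanner: bystander: steel spanner 130 mm long lying on the stand's base plate beside the rail, on the -x side
- tee: bystander: small brass tee fitting 50 mm long lying on the base plate, on the +x side
- wash_bottle: bystander: white plastic bottle, 64 mm diameter, 170 mm tall, standing on the bench to the left
- spare_cylinder: bystander: another steel cylinder, 50 mm diameter, 110 mm tall, standing on end on the bench to the left
- big_spanner: bystander: steel spanner 200 mm long lying on the bench to the right
Things that resemble listed ones, but are neither listed nor needed, are in the scene too. What is shaped like the cylinder but orange, turquoise or yellow is not meant.

How it is judged:
On the way, in this order (a step that is already met when the one before it is completed fails the run):
1. the clamp knob is turned loose (below 0.6 rad) (value of joint clamp_knob below 0.6 rad), for 0.1 s.
2. the cylinder presses the seal pad more than 6 mm in (value of joint seal_pad above 0.006 m), for 0.1 s.
At the end, for the whole second after the job is handed in: the clamp knob is tight (above 1.1 rad), the sample cylinder lies at rest in its saddles between push disc and seal pad (both faces within 60 mm of its middle, axis within 0.1 rad of the rail, its middle less than 60 mm above the bench), and holds the pad more than 6 mm in (value of joint seal_pad above 0.006 m and value of joint clamp_knob above 1.1 rad and distance between cylinder and seal_pad_face below 0.06 m and distance between cylinder and disc_face below 0.06 m and angle between the y axis of cylinder and the y axis of stand, either way round below 0.1 rad and z of cylinder in the frame of stand below 0.06 m and linear speed of cylinder below 0.01 m/s); the robot touches nothing.
It fails at once if a spanner, the tee fitting, the bottle or the spare cylinder is moved by more than 30 mm (distance of any of spanner, tee, wash_bottle, spare_cylinder, big_spanner from where it was at the start of the episode above 0.03 m).
It fails at once if the sample cylinder is lifted out of its saddles (z of cylinder in the frame of stand above 0.07 m).
It also fails if it takes over 45 s, if anything falls off the work surface, if the arm or the gripper's body presses on something with over 40 N, if the wrist force passes 120 N, or if a joint passes its speed limit or range.

ROBOT

A 6-joint arm with a two-finger parallel gripper is mounted at the origin on the work surface. World frame = base frame: x ahead of the robot, y to its left, z up, the work surface at z = 0. Lengths are in m, angles in rad, forces in N, time in s.
With the tool pointing down it reaches from about 0.3 to 0.85 m from the base axis. Payload 4.2 kg.
Tool frame: the origin (TCP) lies between the finger pads; the fingertips stand 8 mm ahead of it and the grasp point (between the pads) lies 11 mm behind it; x points along the fingers, z is the direction in which the jaws open and shut, and the axes are right-handed (so a half turn about x gives the same grasp; the last joint's range is limited). The gripper opens to 91 mm and grips with 3 to 60 N. Pads are 32 mm wide; open, the fingers measure 118 mm over their backs; the gripper's body (76 mm by 178 mm) begins 60 mm behind the grasp point.
Start: joints at [-1.158, 0.32, 1.565, -0, 1.257, -0.02], TCP at [0.241, -0.522, 0.222] pointing down, gripper open.
Joint ranges: [-3.11, 3.11], [-0.84, 2.01], [0.21, 2.61], [-1.34, 4.49], [0.05, 2.63], [-2.56, 2.56]. Speed limits (rad/s): [2.57, 2.57, 3.14, 3.14, 3.14, 3.14].

INTERFACE

Orientations are given as a unit quaternion [x, y, z, w].
In Python, from rig import robot gives the robot as it stands.
- The arm moves only by the tool drive_tool, never from a script. Its arguments are lists of equal length, an entry for each row: "delta_pos": the shift along the tool's x, y, z in m, a list of three; "turn": the turn about the tool's x in rad. In form: {"delta_pos": [[x, y, z], ...], "turn": [turn, ...]}. A call has 1 to 12 rows; each row shifts and turns the commanded pose from where the row before left it, along the tool's axes as they then stand; what a row does not reach is not made up. A row lasts 1/10 s, in which the tool goes at most 50 mm and 8.59 degrees, less where a joint would pass 70% of its speed; a pose out of reach is approached as far as the arm can. A call is refused whole if a number of a shift passes 0.05 or a number of a turn 0.15, either way. A call with a gripper value outside its range is refused whole. "grip" is the finger opening in m, from 0 to 0.0912, set as the call begins (left out, the last holds). The fingers move at their own pace and stop on an object; "force" is the grip in N (left out, the last holds). Time passes only in rows, so rows that do not move let the fingers close. It gives the time, the measured TCP pose, the force and the opening at its end, in the units of the state.
- robot.sense(): the state, without advancing time (a new reading comes with each control period).
- robot.snapshot(name): name is "scene" or "top" or "wrist"; returns (picture, depth): 420x560x3 uint8, red, green, blue; 420x560 float32, m along the optical axis (not along the pixel's ray), 0 where there is no reading.
- robot.camera_params(name): a dict with "vfov" (degrees; the focal length in pixels is half the picture's height over the tangent of half this angle, whatever the lens; pixels are square), "cx", "cy" (the principal point, pixels), "k1" (the pictures are not rectified: a ray, as slopes to the right and down, at radius r is drawn at 1 + k1 r^2 times it, then the intrinsics apply), "view" (4x4, takes a point from world to camera coordinates). Camera axes: x right, y down, z forward; pixel columns grow to the right and rows downward; lengths in m; the calibration is good to about 2 mm. A picture is of the moment at which its call begins: read the wrist's pose just before it. camera_params takes no time and is no camera call; for the wrist camera it gives the pose at the moment of the call.
- robot.hand_in(): hands the job in, once; it reports no verdict.
The state is a dict: "time": time; "joint_pos": joint angles; "dq": joint speeds; "tau": joint torques, N m; "position": TCP position; "orientation": TCP orientation; "force": force on the tool from outside, world axes, zero at the start; "ft_torque": the same for the moment, N m; "finger_gap": finger opening in m.
Only numpy, scipy, OpenCV 4.12 (cv2) and the standard library are available. Lean on these libraries where they do the work, as an engineer would, in place of code of your own. Each camera call takes 0.05 s, during which the arm holds its last target. There are 200 camera calls.

## Working session

There is one attempt and no reset: what is moved stays moved. The work goes in short steps, Python scripts to look and compute and a tool call to move; the robot and the scene stay as the last step left them, time stands still between calls to the robot, and variables do not carry over. Pictures are saved under pics/ and viewed, about 8 in all and at most 12, crops included, and the job is handed in when it is done.

Besides the shell and the picture viewer there is one more tool, called after "Emit:" as name(argument=value, ...) on one line, values as JSON. drive_tool: Moves the arm, as the interface text tells. Its arguments: {"type":"object","properties":{"delta_pos":{"type":"array"},"turn":{"type":"array"},"grip":{"type":"number"},"force":{"type":"number"}},"required":["delta_pos","turn"]}

```bash
mkdir -p pics
cat > h.py <<'E'
import numpy as np, cv2
from rig import robot
def K(p):
    f=210/np.tan(np.radians(p['vfov'])/2); return f
def ray(p,u,v):
    f=K(p); d=np.array([(u-p['cx'])/f,(v-p['cy'])/f]); s=d.copy()
    for _ in range(20): s=d/(1+p['k1']*(s@s))
    T=np.linalg.inv(p['view']); return T[:3,3],T[:3,:3]@np.array([s[0],s[1],1])
def onz(p,u,v,z):
    o,d=ray(p,u,v); return o+d*(z-o[2])/d[2]
def dep(p,u,v,D): # point from depth
    o,d=ray(p,u,v); return o+d*D
def proj(p,P):
    c=p['view']@np.append(P,1); s=c[:2]/c[2]; s=s*(1+p['k1']*(s@s)); return s*K(p)+[p['cx'],p['cy']]
E
python3 - <<'E'
from h import *
s=robot.sense(); print(s)
for n in("scene","top"):
    p=robot.camera_params(n); I,D=robot.snapshot(n); print(n,p)
    np.savez(f'pics/{n}.npz',I=I,D=D); cv2.imwrite(f'pics/{n}0.png',I[:,:,::-1])
E
```

```text
{'time': 0.0, 'joint_pos': array([-1.15799255e+00,  3.20333941e-01,  1.56566884e+00, -1.99570169e-05,
        1.25738827e+00, -1.99912668e-02]), 'dq': array([ 0.0004112 , -0.00088886,  0.00010439, -0.00109376, -0.00209478,
        0.00081415]), 'tau': array([-8.54435712e-06, -4.12454832e+01, -2.31980073e+01,  7.26207113e-02,
        4.55174118e-02, -1.62525362e-04]), 'position': array([ 0.24096637, -0.52154085,  0.22110007]), 'orientation': array([ 0.381328  ,  0.59622828, -0.38063273,  0.59516344]), 'force': array([-0.93936531, -0.62645595,  0.28725258]), 'ft_torque': array([ 0.00971622,  0.0360336 , -0.01990175]), 'finger_gap': 0.09187089521485355}
scene {'vfov': 51.32634040409281, 'cx': 282.9563870691968, 'cy': 212.38726384348732, 'k1': 0.04773773786738422, 'view': array([[ 0.38735011,  0.92178254, -0.01663848, -0.17563271],
       [ 0.71469341, -0.31163016, -0.62617887, -0.31886085],
       [-0.5823858 ,  0.23065905, -0.77950188,  1.56848301],
       [ 0.        ,  0.        ,  0.        ,  1.        ]])}
top {'vfov': 55.44183824606348, 'cx': 277.1417304407549, 'cy': 216.6013004173385, 'k1': -0.021299189060419763, 'view': array([[ 0.02595184, -0.99925463, -0.02857756, -0.00919816],
       [-0.99003696, -0.02173376, -0.1391203 ,  0.51392392],
       [ 0.13839551,  0.03190327, -0.98986305,  1.06865462],
       [ 0.        ,  0.        ,  0.        ,  1.        ]])}
```

View pics/top0.png

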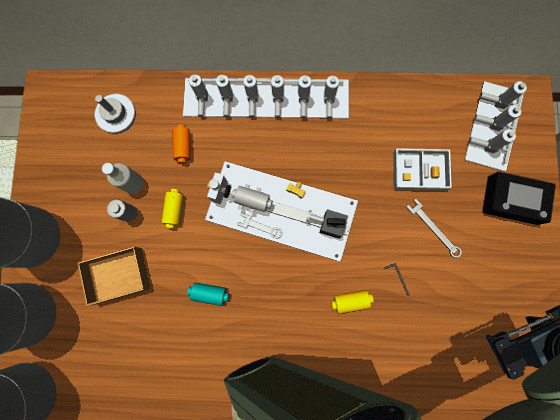

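View pics/scene0.png

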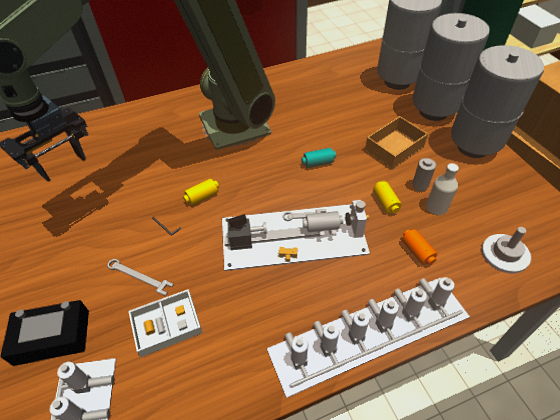

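The top view shows the stand, a white plate at about (281,211), with the carriage and knob at (334,222), the sample cylinder at (250,197) and the seal at (215,187). Cylinder candidates:
- Bare steel cylinder in the saddles (250,197): this is the one I want.
- Orange (181,144), yellow (173,208) and (353,302), turquoise (209,294): decoys.
- Spare steel cylinder standing at (120,210).
- Rack fittings along the top.

The only black bar knob on a carriage is at (334,222).

Run:
```python
from h import *
z=np.load('pics/top.npz'); I,D=z['I'],z['D']; p=robot.camera_params('top')
hsv=cv2.cvtColor(I,cv2.COLOR_RGB2HSV)
m=((hsv[...,1]<60)&(hsv[...,2]>150)).astype(np.uint8); m[:140]=0;m[275:]=0;m[:,:195]=0;m[:,370:]=0
m=cv2.morphologyEx(m,cv2.MORPH_OPEN,np.ones((2,2)))
ys,xs=np.nonzero(m)
W=np.array([dep(p,u,v,D[v,u]) for u,v in zip(xs,ys)])
k=(W[:,2]<0.016)&(W[:,2]>0.002)
W2=np.array([onz(p,u,v,.008)[:2] for u,v in zip(xs[k],ys[k])],np.float32)
r=cv2.minAreaRect(W2); print(r, k.sum(), np.median(W[k,2])); print(cv2.boxPoints(r))
c=cv2.resize(I[150:270,195:365],None,fx=4.5,fy=4.5,interpolation=cv2.INTER_CUBIC)
cv2.imwrite('pics/crop1.png',c[:,:,::-1])
```

```text
((0.5347349047660828, -0.00913141667842865), (0.40069544315338135, 0.1800372451543808), 74.20085906982422) 5806 0.008567797820410616
[[ 0.39356914 -0.17740142]
 [ 0.56680495 -0.22641942]
 [ 0.6759007   0.15913859]
 [ 0.50266486  0.20815659]]
```

View pics/crop1.png

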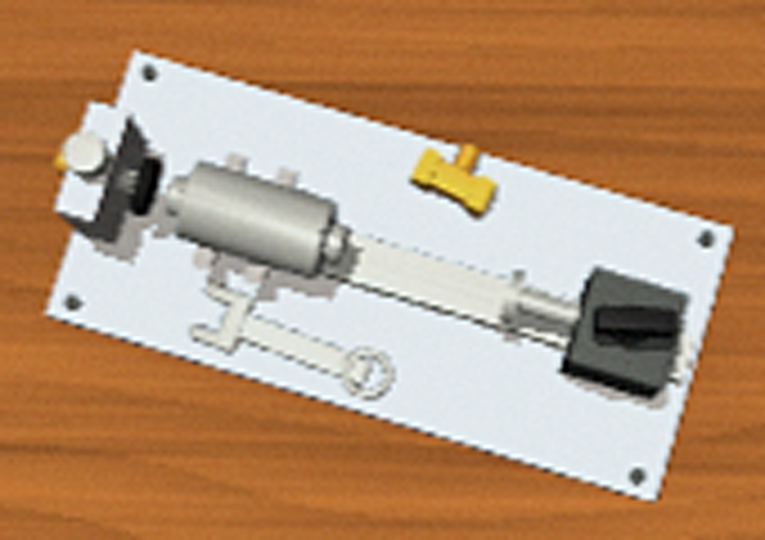

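The crop shows the bare steel cylinder in the saddles, the pad at its left end, and the black knob bar on the dark carriage at crop (637,322). The bar lies nearly along world y, so it is locked as expected. Next I'll measure the bar.

```bash
cat >> h.py <<'E'
O=np.array([0.5347,-0.0091]); EY=np.array([.2723,.9622]); EX=np.array([.9622,-.2723])
def knob(name,I,D,p):
    v,u=np.mgrid[0:420,0:560]; f=K(p)
    P=cv2.undistortPoints(np.stack([u,v],-1).reshape(-1,1,2).astype(np.float64),np.array([[f,0,p['cx']],[0,f,p['cy']],[0,0,1.]]),np.array([p['k1'],0,0,0,0.])).reshape(420,560,2)
    C=np.concatenate([P*D[...,None],D[...,None]],-1); T=np.linalg.inv(p['view']); W=C@T[:3,:3].T+T[:3,3]
    R=W[...,:2]-O; sx,sy=R@EX,R@EY
    m=(abs(sx)<.03)&(sy>-.2)&(sy<.03)&(W[...,2]>.103)&(W[...,2]<.119)&(I.max(-1)<90)&(D>0)
    Q=np.array([onz(p,a,b,.111)[:2] for b,a in np.argwhere(m)],np.float32)
    r=cv2.minAreaRect(Q); b=cv2.boxPoints(r); e=max((b[1]-b[0],b[2]-b[1]),key=np.linalg.norm)
    h=np.arctan2(e[1],e[0]); a=(-np.arctan2(EY[0],EY[1])-h)%np.pi
    c=np.array(r[0]); print(name,'n',m.sum(),'centre',c,'size',r[1],'knob a',a,'bar heading',h,'stand xy',(c-O)@EX,(c-O)@EY,'topz',np.median(W[...,2][m]))
E
python3 - <<'E'
from h import *
from scipy.spatial.transform import Rotation as R
for n in ('top','scene'):
    z=np.load(f'pics/{n}.npz'); knob(n,z['I'],z['D'],robot.camera_params(n))
s=robot.sense(); M=R.from_quat(s['orientation']).as_matrix(); print(M.round(3), np.arctan2(M[1,2],M[0,2]))
E
```

```text
top n 103 centre [ 0.4967452  -0.15154955] size (0.01291571743786335, 0.04356188699603081) knob a 1.2729780623662093 bar heading -1.548764 stand xy 0.002268902340273901 -0.14740004732147693 topz 0.11108529885739404
scene n 91 centre [ 0.50182122 -0.15096496] size (0.04513070359826088, 0.01879728026688099) knob a 1.3906621008436977 bar heading 1.4751446 stand xy 0.0069938665402341305 -0.14545535676614285 topz 0.1097881122510983
[[-0.001  0.908  0.419]
 [ 0.001  0.419 -0.908]
 [-1.     0.    -0.002]] -1.138003336591171
```

Emit:
drive_tool(delta_pos=[[0,0.032,-0.019],[0,0.032,-0.019],[0,0.032,-0.019],[0,0.032,-0.019],[0,0.032,-0.019],[0,0.032,-0.019],[0,0.032,-0.019],[0,0.032,-0.019],[0,0.032,-0.019],[0,0.032,-0.019],[0,0.032,-0.019],[0,0.032,-0.019]], turn=[0,0,0,0,0,0,0,0,0,0,0,0])

```text
time: 1.3
position: [0.4946, -0.1525, 0.2216]
orientation: [0.381, 0.596, -0.381, 0.596]
force: [1.1, -0.9, -0.3]
finger_gap: 0.0913
```

Emit:
drive_tool(delta_pos=[[0,0,0],[0,0,0],[0,0,0],[0,0,0],[0,0,0],[0,0,0],[0,0,0],[0,0,0],[0,0,0]], turn=[-0.14,-0.14,-0.14,-0.14,-0.14,-0.14,-0.14,-0.14,0])

```text
time: 2.2
position: [0.4939, -0.1539, 0.2216]
orientation: [0.007, 0.707, -0.006, 0.707]
force: [-0.1, 0.3, 0.3]
finger_gap: 0.0912
```

```bash
cat >> h.py <<'E'
from scipy.spatial.transform import Rotation
def st():
    s=robot.sense(); M=Rotation.from_quat(s['orientation']).as_matrix()
    r=s['position'][:2]-O
    print('t',s['time'],'pos',s['position'].round(4),'heading z',np.arctan2(M[1,2],M[0,2]).round(3),'lean',M[:,0].round(3),'q6',s['joint_pos'][5].round(2),'F stand x,y,z',np.r_[s['force'][:2]@EX,s['force'][:2]@EY,s['force'][2]].round(2),'Mz',s['ft_torque'].round(3),'gap',s['finger_gap'],'stand xy',r@EX,r@EY)
    return s,M
def look(fn):
    s,M=st(); p=robot.camera_params('wrist'); I,D=robot.snapshot('wrist'); cv2.imwrite(f'pics/{fn}.png',I[:,:,::-1])
    print(proj(p,np.r_[O+EY*-.147,.111])); knob('wrist',I,D,p)
    # goal in tool axes for a given world pt
    return s,M,p,I,D
E
python3 -c "
from h import *
look('w1')"
```

```text
t 2.2 pos [ 0.4939 -0.1539  0.2216] heading z -0.018 lean [-0.001  0.    -1.   ] q6 -0.31 F stand x,y,z [-0.16  0.29  0.31] Mz [-0.045 -0.033  0.003] gap 0.09124876114440755 stand xy 0.00014706907335839482 -0.1504418956029149
[279.9347059  203.87714947]
wrist n 757 centre [ 0.49607176 -0.14834362] size (0.04622948169708252, 0.013443635776638985) knob a 1.3160472183745204 bar heading 1.5497595 stand xy 0.0007479419705677433 -0.14449868461922646 topz 0.11152255705137365
```

View pics/w1.png

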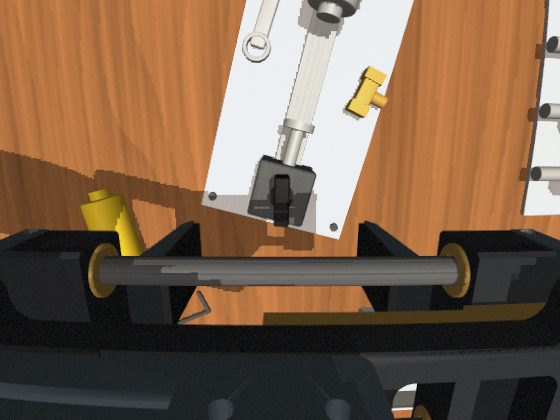

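The wrist view shows the knob bar at (282,200) between the open fingers, within 5 mm of centre and aligned with the pads. Next I descend and grip.

Emit:
drive_tool(delta_pos=[[0.016,0.005,0.002],[0.02,0,0],[0.02,0,0],[0.02,0,0],[0.02,0,0],[0.02,0,0],[0.018,0,0],[0,0,0],[0,0,0]], turn=[0,0,0,0,0,0,0,0,0])

```text
time: 3.15
position: [0.4963, -0.1491, 0.0881]
orientation: [0.007, 0.707, -0.007, 0.707]
force: [-0.2, 0.3, 0.3]
finger_gap: 0.091
```

Emit:
drive_tool(delta_pos=[[0,0,0],[0,0,0],[0,0,0],[0,0,0],[0,0,0],[0,0,0],[0,0,0],[0,0,0],[0,0,0],[0,0,0]], turn=[0,0,0,0,0,0,0,0,0,0], grip=0.005, force=45)

```text
time: 4.15
position: [0.4961, -0.149, 0.0879]
orientation: [0.006, 0.707, -0.006, 0.707]
force: [-1.1, -0.6, -0.2]
finger_gap: 0.0216
```

```bash
python3 -c "
from h import *
st()"
```

```text
t 4.15 pos [ 0.4961 -0.149   0.0879] heading z -0.018 lean [-0. -0. -1.] q6 -0.3 F stand x,y,z [-0.86 -0.87 -0.2 ] Mz [-0.047 -0.078  0.03 ] gap 0.02159037496723122 stand xy 0.000998405104730962 -0.14512191233146401
```

Emit:
drive_tool(delta_pos=[[0,0,0],[0,0,0],[0,0,0],[0,0,0]], turn=[0,0,0,0])

```text
time: 4.55
position: [0.4961, -0.149, 0.0879]
orientation: [0.006, 0.707, -0.006, 0.707]
force: [0.2, 0.2, 0.3]
finger_gap: 0.0213
```

Emit:
drive_tool(delta_pos=[[0,0,0],[0,0,0],[0,0,0],[0,0,0],[0,0,0],[0,0,0],[0,0,0],[0,0,0],[0,0,0],[0,0,0],[0,0,0],[0,0,0]], turn=[-0.1,-0.1,-0.1,-0.1,-0.1,-0.1,-0.1,-0.1,-0.1,-0.1,0,0])

```text
time: 5.75
position: [0.4962, -0.149, 0.0879]
orientation: [-0.333, 0.624, 0.333, 0.624]
force: [-0.3, 0.4, -0.8]
finger_gap: 0.0217
```

```bash
python3 -c "
from h import *
s,M=st()
print('EY in tool',M.T@np.r_[EY,0],'EX in tool',M.T@np.r_[EX,0])
z=robot.snapshot('top');knob('top',*z,robot.camera_params('top'))"
```

```text
t 5.75 pos [ 0.4962 -0.149   0.0879] heading z 0.98 lean [-0. -0. -1.] q6 -1.29 F stand x,y,z [-0.42  0.34 -0.81] Mz [ 0.084 -0.042  0.032] gap 0.02168046711204659 stand xy 0.0010147918115032673 -0.14508341457402343
EY in tool [-5.74571925e-05  3.09762374e-01  9.50801450e-01] EX in tool [-9.56136981e-05 -9.50801449e-01  3.09762368e-01]
top n 1 centre [ 0.47459933 -0.14023145] size (0.0, 0.0) knob a 2.8658067255537807 bar heading 0.0 stand xy -0.022121770526726203 -0.1425400887949848 topz 0.10393771429834797
```

Run:
```python
from h import *
a,_=robot.snapshot('wrist'); b,_=robot.snapshot('scene')
c=cv2.resize(b[170:290,200:320],(400,400),interpolation=cv2.INTER_CUBIC); d=cv2.resize(a[:,100:460],(400,400))
cv2.imwrite('pics/g1.png',np.hstack([d,c])[:,:,::-1])
```

```text
(no output)
```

View pics/g1.png

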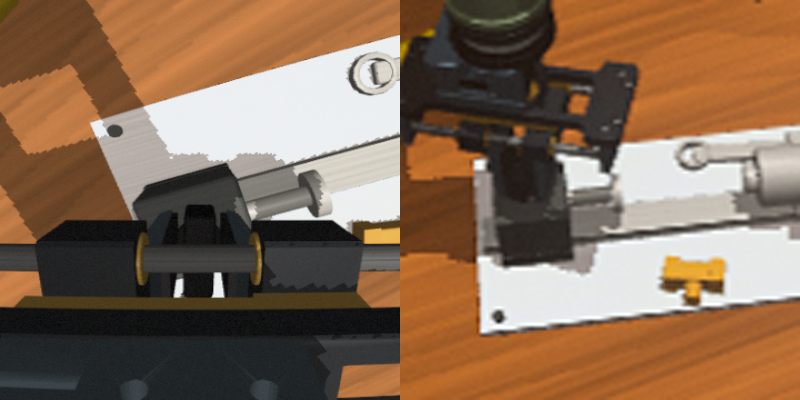

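The wrist view shows the bar at (200,250) between the fingers and lined up with them, so it turned with the gripper. The gap reads 21.6 mm against a 14 mm bar, so I'll command a full close to check the grip, then turn slightly further.

Emit:
drive_tool(delta_pos=[[0,0,0],[0,0,0],[0,0,0],[0,0,0],[0,0,0],[0,0,0]], turn=[0,0,0,-0.05,-0.05,0], grip=0, force=55)

```text
time: 6.5
position: [0.4962, -0.149, 0.0879]
orientation: [-0.364, 0.606, 0.364, 0.606]
force: [-0.4, 0.3, -0.3]
finger_gap: 0.0212
```

```bash
python3 -c "
from h import *
s,M=st()
print('EY in tool',M.T@np.r_[EY,0],'EX in tool',M.T@np.r_[EX,0])
z=robot.snapshot('wrist');knob('w',*z,robot.camera_params('wrist'))"
```

```text
t 6.5 pos [ 0.4962 -0.149   0.0879] heading z 1.082 lean [-0.  0. -1.] q6 -1.4 F stand x,y,z [-0.44  0.18 -0.35] Mz [ 0.146 -0.026  0.031] gap 0.021194297591790433 stand xy 0.0010237291496280505 -0.1450853976844862
EY in tool [8.83494219e-06 2.11694641e-01 9.77323646e-01] EX in tool [-9.05127817e-05 -9.77323642e-01  2.11694641e-01]
w n 2337 centre [ 0.49538851 -0.14398208] size (0.04178004339337349, 0.047919195145368576) knob a 3.0191444724123775 bar heading -0.15333775 stand xy -0.0010971266600083905 -0.14048805919722557 topz 0.11145299823881613
```

Emit:
drive_tool(delta_pos=[[0,0.001,0.005],[0,0.0021,0.0098],[0,0.0021,0.0098],[0,0.0021,0.0098],[0,0.0021,0.0098],[0,0.0021,0.0098],[0,0.0021,0.0098],[0,0.0021,0.0098],[0,0.0021,0.0098],[0,0.001,0.005],[0,0,0]], turn=[0,0,0,0,0,0,0,0,0,0,0])

```text
time: 7.65
position: [0.5212, -0.0607, 0.0879]
orientation: [-0.364, 0.606, 0.365, 0.606]
force: [-2.1, 2.1, 0.1]
finger_gap: 0.0213
```

```bash
python3 -c "
from h import *
s,M=st()
I,D=robot.snapshot('top');c=cv2.resize(I[150:270,195:365],None,fx=4.5,fy=4.5,interpolation=cv2.INTER_CUBIC)
cv2.imwrite('pics/m1.png',c[:,:,::-1])
"
```

```text
t 7.65 pos [ 0.5212 -0.0607  0.0879] heading z 1.082 lean [-0.     0.001 -1.   ] q6 -1.22 F stand x,y,z [-2.61  1.42  0.1 ] Mz [ 0.486  0.339 -0.019] gap 0.021310206210076406 stand xy 0.0010235904361671952 -0.053352444589330056
```

View pics/m1.png

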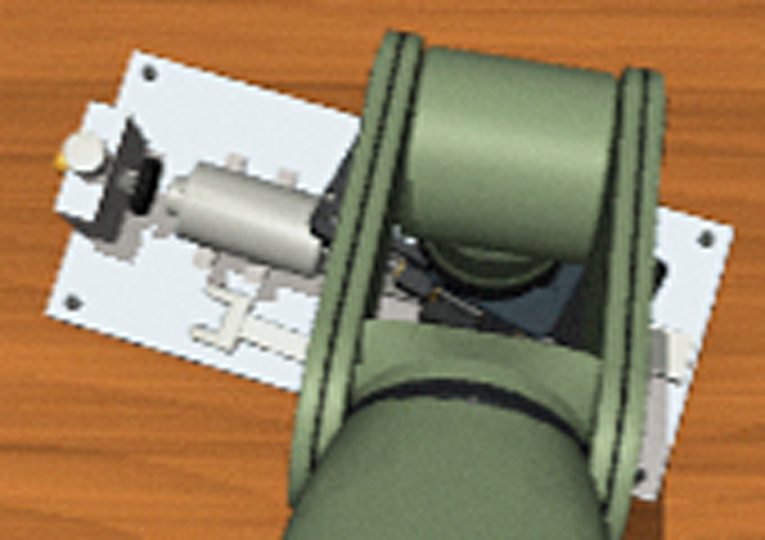

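The carriage has moved with the tool (c ≈ 0.10) and the cylinder is about to move. I continue in slower rows.

Emit:
drive_tool(delta_pos=[[0,0.001,0.005],[0,0.001,0.005],[0,0.001,0.005],[0,0.001,0.005],[0,0.0006,0.003],[0,0.0004,0.002],[0,0,0],[0,0,0]], turn=[0,0,0,0,0,0,0,0])

```text
time: 8.5
position: [0.5275, -0.0383, 0.0879]
orientation: [-0.364, 0.607, 0.364, 0.605]
force: [-5.5, -3.3, 3.5]
finger_gap: 0.0213
```

```bash
python3 -c "
from h import *
st()"
```

```text
t 8.5 pos [ 0.5275 -0.0383  0.0879] heading z 1.083 lean [-0.002 -0.002 -1.   ] q6 -1.17 F stand x,y,z [-4.43 -4.69  3.53] Mz [-0.569  0.846 -0.02 ] gap 0.021261139697964913 stand xy 0.0010178089587592302 -0.030060037987383367
```

Emit:
drive_tool(delta_pos=[[0,0.0004,0.002],[0,0.0004,0.002],[0,0.0004,0.002],[0,0.0002,0.001],[0,0,0],[0,0,0]], turn=[0,0,0,0,0,0])

```text
time: 9.1
position: [0.5289, -0.0334, 0.0879]
orientation: [-0.366, 0.608, 0.364, 0.604]
force: [-7.9, -10.0, 3.2]
finger_gap: 0.0209
```

```bash
python3 -c "
from h import *
st()"
```

```text
t 9.1 pos [ 0.5289 -0.0334  0.0879] heading z 1.084 lean [-0.004 -0.005 -1.   ] q6 -1.16 F stand x,y,z [ -4.85 -11.77   3.21] Mz [-1.705  1.162 -0.035] gap 0.020937127759069234 stand xy 0.001041691130410801 -0.024922866480525815
```

Emit:
drive_tool(delta_pos=[[0,0.0002,0.001],[0,0.0002,0.001],[0,0.0002,0.001],[0,0,0],[0,0,0]], turn=[0,0,0,0,0])

```text
time: 9.6
position: [0.5296, -0.0309, 0.0879]
orientation: [-0.366, 0.608, 0.364, 0.603]
force: [-6.6, -11.0, 4.8]
finger_gap: 0.0212
```

```bash
python3 -c "
from h import *
st()"
```

```text
t 9.6 pos [ 0.5296 -0.0309  0.0879] heading z 1.084 lean [-0.004 -0.006 -1.   ] q6 -1.16 F stand x,y,z [ -3.38 -12.37   4.84] Mz [-2.013  1.215 -0.042] gap 0.021207037621840726 stand xy 0.0010492277718926405 -0.022372327608221384
```

Emit:
drive_tool(delta_pos=[[0,0,0],[0,0,0],[0,0,0],[0,0,0],[0,0,0],[0,0,0],[0,0,0],[0,0,0],[0,0,0],[0,0,0],[0,0,0],[0,0,0]], turn=[0.1,0.1,0.1,0.1,0.1,0.1,0.1,0.1,0.1,0.1,0.1,0.05])

```text
time: 10.8
position: [0.5296, -0.0309, 0.0879]
orientation: [0.022, 0.708, -0.026, 0.705]
force: [-6.4, -11.1, 4.3]
finger_gap: 0.0213
```

Emit:
drive_tool(delta_pos=[[0,0,0],[0,0,0],[0,0,0]], turn=[0,0,0])

```text
time: 11.1
position: [0.5296, -0.031, 0.0879]
orientation: [0.021, 0.708, -0.025, 0.705]
force: [-7.7, -10.9, 3.1]
finger_gap: 0.0208
```

```bash
python3 -c "
from h import *
st()"
```

```text
t 11.1 pos [ 0.5296 -0.031   0.0879] heading z -0.065 lean [-0.004 -0.006 -1.   ] q6 -0.01 F stand x,y,z [ -4.46 -12.54   3.12] Mz [-2.102  1.263  0.048] gap 0.02083337121602293 stand xy 0.0010427016771500457 -0.022422256303294016
```

Emit:
drive_tool(delta_pos=[[0,0,0],[0,0,0],[0,0,0],[0,0,0],[0,0,0],[0,0,0],[0,0,0],[0,0,0]], turn=[0,0,0,0,0,0,0,0], grip=0.08)

```text
time: 11.9
position: [0.5315, -0.0279, 0.0879]
orientation: [0.024, 0.707, -0.024, 0.707]
force: [-0.1, 0.2, -0.2]
finger_gap: 0.0794
```

Emit:
drive_tool(delta_pos=[[-0.02,0,0],[-0.03,0,0],[-0.03,0,0],[-0.03,0,0],[-0.03,0,0],[0,-0.04,0],[0,-0.04,0],[0,-0.04,0],[0,-0.04,0],[0,-0.04,0],[0,0,0]], turn=[0,0,0,0,0,0,0,0,0,0,0])

```text
time: 13.0
position: [0.5173, -0.2317, 0.2277]
orientation: [0.025, 0.707, -0.026, 0.707]
force: [-0.5, 0.3, -0.2]
finger_gap: 0.0803
```

Run:
```python
from h import *
st()
for n in('top','scene'):
    I,D=robot.snapshot(n); knob(n,I,D,robot.camera_params(n))
    if n=='top': a=cv2.resize(I[150:270,195:365],(560,396),interpolation=cv2.INTER_CUBIC)
cv2.imwrite('pics/end.png',a[:,:,::-1])
```

```text
t 13.0 pos [ 0.5173 -0.2317  0.2277] heading z -0.073 lean [ 0.    -0.002 -1.   ] q6 -0.37 F stand x,y,z [-0.52  0.16 -0.18] Mz [-0.011 -0.129 -0.01 ] gap 0.08030808820916947 stand xy 0.04390856528640726 -0.2189252781014645
top n 106 centre [ 0.52949095 -0.03310296] size (0.045087482780218124, 0.01491041574627161) knob a 1.3653552799742519 bar heading 1.5004514 stand xy 0.001523854728158161 -0.024514068879791486 topz 0.1110689667949295
scene n 89 centre [ 0.5346368  -0.03440947] size (0.046960219740867615, 0.018751759082078934) knob a 1.3967951803725063 bar heading 1.4690115 stand xy 0.006830953564237401 -0.024369983437516677 topz 0.1096811394294912
```

View pics/end.png

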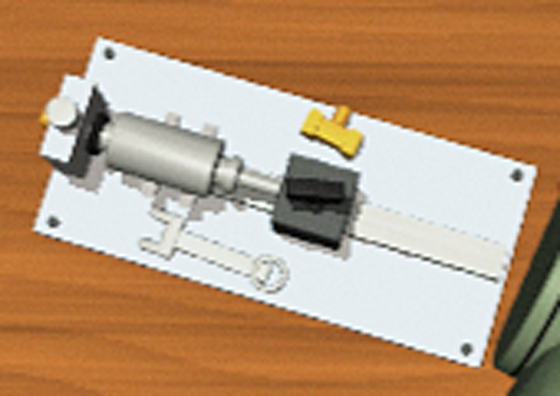

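The final view shows the cylinder at (165,155) lying in its saddles between disc and pad, with the pad pressed into the end block. The carriage stayed at c ≈ 0.130 and the knob reads about 1.36 rad. The tee and spanner are where they were.

```bash
python3 -c "
from h import *
print(robot.hand_in())"
```

```text
the job is handed in; nothing more can be done
None
```

The sample cylinder is clamped on its seal and the job is handed in, after about 13 s of the 45 s allowed. I turned the knob loose by about 1.1 rad and slid the carriage until the pad was near its stop, with about 12 N of push. I then turned the knob tight while holding it there, opened the gripper and moved clear.

**Last checks:**
- **Knob:** 1.37 rad from the top camera and 1.40 rad from the scene camera, both above 1.1.
- **Carriage:** c ≈ 0.130, so the pad is about 10 mm in, give or take 2 mm. It stayed there after I let go.
- **Cylinder and bystanders:** the cylinder lies in its saddles between disc and pad. The tee and the spanner on the base plate look unmoved. I did not look again at the bottle, the spare cylinder or the big spanner, but the arm stayed well clear of them.

**Disagreements:**
- The gripper gap read 21 mm on the 14 mm bar, but the grip held firmly throughout.
- The scene camera put the knob about 5 mm further across the rail than the top camera did.
- The tool put the carriage at c ≈ 0.133 while pushing, against 0.130 from the cameras afterwards.
- I did not see a clear force jump at the pad's stop, so it may be just short of it.

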